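# Nest the dipping beakers for storage

### The arm

A 6-joint arm with a two-finger parallel gripper is mounted at the origin on a cart in front of the work surface, level with it; the furniture and walls round the work are solid. World frame = base frame: x ahead of the robot, y to its left, z up, the work surface at z = 0. Lengths are in m, angles in rad, forces in N, time in s.
With the tool pointing down it reaches from about 0.3 to 0.875 m from the base axis. Payload 6.4 kg.
Tool frame: the origin (TCP) lies midway between the tips of the shut fingers; the grasp point (between the pads) lies 19 mm behind it (robot.pinch_z is the distance from the TCP to the grasp point, in m); y points along the fingers, z is the direction in which the jaws open and shut, and the axes are right-handed (so a half turn about y gives the same grasp; the last joint's range is limited). The gripper opens to 88 mm and grips with 3 to 60 N. Pads are 18 mm wide; open, the fingers measure 123 mm over their backs; the gripper's body (75 mm by 187 mm) begins 45 mm behind the grasp point.
Start: joints at [-1.437, 0.181, 1.607, -0, 1.354, -0.206], TCP at [0.192, -0.542, 0.239] pointing down, gripper open.
Joint ranges: [-2.99, 2.99], [-0.89, 2.07], [0.3, 2.58], [-1.14, 4.28], [0, 2.63], [-3.12, 3.12]. Speed limits (rad/s): [2.57, 2.57, 3.01, 3.14, 3.14, 3.14].

### API

Orientations are given as a unit quaternion [x, y, z, w].
In Python, from station import robot gives the robot as it stands. The module is installed in compiled form; this text tells all that it offers.
- The arm moves only by the shell command python3 -m handwheel 'ROWS' [FORCE]. ROWS is JSON, a list that holds one entry, the list of rows, each a list of 7 numbers: the turn, a rotation vector about the tool's x, y, z in degrees, then the shift along the tool's x, y, z in m, then the closure, from 0 (fully open) to 1 (shut). In form: [[[ax, ay, az, tx, ty, tz, gripper], ...]]. A call has exactly 5 rows; each row is the pose to reach, as a shift and turn from the pose commanded when the call began, along the tool's axes at that moment; what a row does not reach only later rows make up. A row lasts 1/8 s, in which the tool goes at most 62.5 mm and 10.7 degrees, less where a joint would pass 70% of its speed; a pose out of reach is approached as far as the arm can. A call with a gripper value outside its range is refused whole. The fingers move at their own pace and stop on an object; FORCE is the grip in N (left out, the last holds). Time passes only in rows, so rows that repeat a pose let the fingers close, or fill a call up. It gives the time, the measured TCP pose, the force and the opening at its end, in the units of the state.
- robot.observe(): the state, without advancing time (a new reading comes with each control period).
- robot.read_camera(name): name is "scene" or "top" or "wrist"; returns the picture (384x512x3 uint8, blue, green, red); there is no depth.
- robot.camera_model(name): a dict with "fx", "fy", "cx", "cy" (pixels), "rvec" (rotation vector, rad) and "tvec" (3), from world to camera coordinates, as OpenCV has them. Camera axes: x right, y down, z forward; pixel columns grow to the right and rows downward; lengths in m; the calibration is good to about 2 mm. A picture is of the moment at which its call begins: read the wrist's pose just before it. camera_model takes no time and is no camera call; for the wrist camera it gives the pose at the moment of the call.
- robot.sign_off(): hands the job in, once; it reports no verdict.
The state is a dict: "t": time; "joint_positions": joint angles; "qd": joint speeds; "joint_torque": joint torques, N m; "tcp_pos": TCP position; "tcp_rot": TCP orientation; "contact_force": force on the tool from outside, world axes, zero at the start; "wrist_torque": the same for the moment, N m; "width": finger opening in m.
Only numpy, scipy, OpenCV 4.12 (cv2) and the standard library are available. Lean on these libraries where they do the work, as an engineer would, in place of code of your own. Each camera call takes 0.05 s, during which the arm holds its last target. There are 200 camera calls.

### The job

The three steel dipping beakers are clean and are to be stored as one nest. Leaving the largest standing where it is, lower the middle one into it and the smallest into the middle one, without dropping them in: each must stand upright and fully home on the floor of the next larger one, with its hooked handle hanging over the rims on the outside and clear of the other handles. Do not disturb the timer, the film roll or the petri dish.

Things in the scene. Friction and masses are not known exactly. Their poses are not given: they have to be found in the camera images.
- large_beaker: Largest of three loose open steel beakers, 300 g: outer diameter 112 mm at rim, 106 at foot, 90 mm high, wall 2.5, floor 3 mm. Origin: centre of underside; z up; x towards its handle: a strap 18 mm wide (along y), 5 thick, that bridges outwards 12 mm above the rim (top 17 above), then hangs down, 88 mm from the axis, to 27 mm below the rim, 27 mm clear of its own wall.
- middle_beaker: Middle of three loose open steel beakers, 160 to 250 g: outer diameter 86 mm at rim, 80 at foot, 84 mm high, wall 2.5, floor 3 mm. Origin: centre of underside; z up; x towards its handle: a strap 18 mm wide (along y), 5 thick, that bridges outwards 12 mm above the rim (top 17 above), then hangs down, 80 mm from the axis, to 27 mm below the rim, 32 mm clear of its own wall.
- small_beaker: Smallest of three loose open steel beakers, 110 to 175 g: outer diameter 60 mm at rim, 54 at foot, 78 mm high, wall 2.5, floor 3 mm. Origin: centre of underside; z up; x towards its handle: a strap 18 mm wide (along y), 5 thick, that bridges outwards 12 mm above the rim (top 17 above), then hangs down, 76 mm from the axis, to 27 mm below the rim, 41 mm clear of its own wall.
- large_beaker_grip (a point): Centre of the hanging part of the largest beaker's handle: 88 mm out from the axis along the beaker's x, 85 mm above its underside, 5 mm below rim level. The strap is 18 mm wide here along the beaker's y; axes as the beaker's.
- middle_beaker_grip (a point): Centre of the hanging part of the middle beaker's handle: 80 mm out from the axis along the beaker's x, 79 mm above its underside, 5 mm below rim level. The strap is 18 mm wide here along the beaker's y; axes as the beaker's.
- small_beaker_grip (a point): Centre of the hanging part of the smallest beaker's handle: 76 mm out from the axis along the beaker's x, 73 mm above its underside, 5 mm below rim level. The strap is 18 mm wide here along the beaker's y; axes as the beaker's.
- lab_timer: Bystander: flat white timer with a display and three buttons, 66 x 66 x 18 mm, lying on the right of the beakers; origin at the centre of its underside.
- film_roll: Bystander: white roll of sealing film, standing on end, 55 mm across and 51 mm high, behind the beakers; origin at the centre of its underside.
- centrifuge_front (a point): Middle of the foot of the fixed grey bench centrifuge's front face (lid open, behind the beakers). The face is upright, square to x, about 0.3 m high and reaches 0.19 m either side of this point along y. Keep the hand clear of it.
- dish: Bystander: closed petri dish, 90 mm across and 16 mm high, lying on the left of the beakers; origin at the centre of its underside.
Things that resemble listed ones, but are neither listed nor needed, are in the scene too. Leave any turquoise look-alike of the small_beaker alone.

How it is judged:
By the outcome, as a careful person would: the job done as asked, in the order asked, and still so for the second after the job is handed in, with the robot touching nothing.
It also fails if it takes over 67 s, if anything falls off the work surface, if the arm or the gripper's body presses on something with over 40 N, if the wrist force passes 120 N, or if a joint passes its speed limit or range.

## Working session

There is one attempt and no reset: what is moved stays moved. The work goes in short steps, Python scripts to look and compute and a shell command to move; the robot and the scene stay as the last step left them, time stands still between calls to the robot, and variables do not carry over. Pictures are saved under pics/ and viewed, about 8 in all and at most 12, crops included, and the job is handed in when it is done.

```bash
mkdir -p pics
python3 - <<'E'
from station import robot
import cv2
for n in ("scene","top"):
    im=robot.read_camera(n); cv2.imwrite(f"pics/{n}0.png",im)
    print(n,robot.camera_model(n))
s=robot.observe();print(s)
E
```

```text
scene {'fx': 379.55089154122294, 'fy': 379.55089154122294, 'cx': 253.17293611880507, 'cy': 193.5538724654703, 'rvec': array([ 1.38148145,  2.38858228, -0.72476891]), 'tvec': array([ 0.28705928, -0.36859277,  1.65238918])}
top {'fx': 404.15489272367876, 'fy': 404.15489272367876, 'cx': 254.2322837189017, 'cy': 192.14783226612877, 'rvec': array([ 2.13736859, -2.15088373,  0.11717802]), 'tvec': array([0.02558448, 0.567365  , 1.57309559])}
{'t': 0.1, 'joint_positions': array([-1.43734269e+00,  1.81437469e-01,  1.60786437e+00, -5.88754623e-06,
        1.35379031e+00, -2.06295707e-01]), 'qd': array([ 0.00052739, -0.00394167, -0.00196535, -0.00032882,  0.00030139,
       -0.00119549]), 'joint_torque': array([ 9.38161975e-04, -4.34819269e+01, -3.42693365e+01,  7.05037359e-02,
        3.40568495e-02, -5.06548020e-05]), 'tcp_pos': array([ 0.19157399, -0.5416618 ,  0.23793778]), 'tcp_rot': array([-0.11952578,  0.69745826, -0.69639851,  0.11956033]), 'contact_force': array([-0.57056148, -0.18799903,  0.53239115]), 'wrist_torque': array([-0.00412641, -0.0122328 , -0.01040331]), 'width': 0.08815162402949372}
```

View pics/scene0.png

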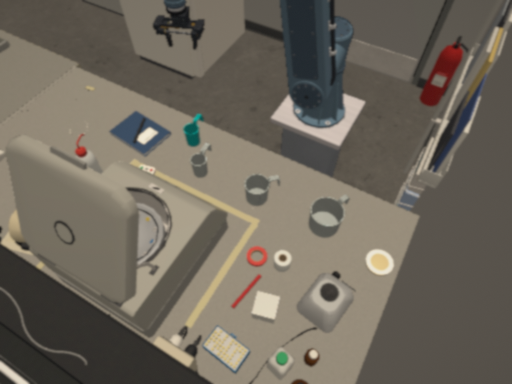

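View pics/top0.png

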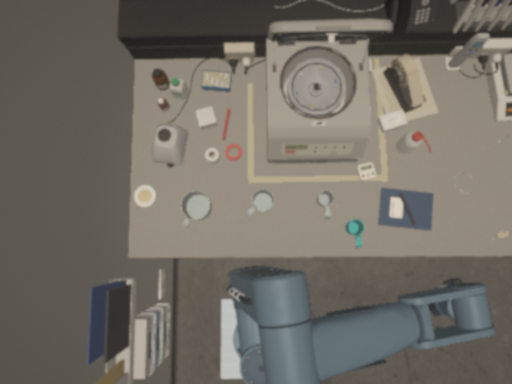

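```bash
cat > h.py <<'E'
import numpy as np, cv2
from scipy.spatial.transform import Rotation as R
def cam(m):
    Rm=cv2.Rodrigues(np.array(m["rvec"]))[0]; return Rm,np.array(m["tvec"])
def ray(m,u,v,z):
    Rm,t=cam(m); d=Rm.T@np.array([(u-m["cx"])/m["fx"],(v-m["cy"])/m["fy"],1]); c=-Rm.T@t
    return c+d*(z-c[2])/d[2]
def proj(m,P):
    Rm,t=cam(m); q=(Rm@np.atleast_2d(P).T).T+t
    return np.c_[m["fx"]*q[:,0]/q[:,2]+m["cx"],m["fy"]*q[:,1]/q[:,2]+m["cy"]]
DIM=dict(large=(.056,.053,.090,.088),middle=(.043,.040,.084,.080),small=(.030,.027,.078,.076))
def model(n,x,y,yaw,z0=0):
    """polylines of a beaker: rim, foot, handle strap"""
    r,f,h,hd=DIM[n]; a=np.linspace(0,2*np.pi,41)
    L=[np.c_[r*np.cos(a),r*np.sin(a),0*a+h],np.c_[f*np.cos(a),f*np.sin(a),0*a]]
    for s in(-.009,.009): L.append(np.array([[r-.002,s,h],[r-.002,s,h+.017],[hd+.0025,s,h+.017],[hd+.0025,s,h-.027]]))
    c,s=np.cos(yaw),np.sin(yaw); M=np.array([[c,-s,0],[s,c,0],[0,0,1]])
    return [l@M.T+[x,y,z0] for l in L]
def draw(im,m,lines,box,k,col=(0,0,255)):
    x0,y0,x1,y1=box; o=cv2.resize(im[y0:y1,x0:x1],None,fx=k,fy=k,interpolation=cv2.INTER_CUBIC)
    for l in lines:
        p=(proj(m,l)+.5-[x0,y0])*k
        cv2.polylines(o,[np.round(p).astype(int)],False,col,1,cv2.LINE_AA)
    return o
E
python3 - <<'E'
from station import robot
from h import *
mt=robot.camera_model("top"); ms=robot.camera_model("scene")
for n,uv,h,hz in(("large",(197,207),(186,223),.107),("middle",(262,202),(250,212),.101),("small",(324.5,199),(327,215),.095)):
    c=ray(mt,*uv,DIM[n][2]); e=ray(mt,*h,hz); print(n,c,e,np.arctan2(*(e-c)[1::-1]))
t=cv2.imread("pics/top0.png"); s=cv2.imread("pics/scene0.png")
a=draw(t,mt,[],(170,180,350,240),4); b=draw(s,ms,[],(185,140,350,240),3)
o=np.zeros((a.shape[0]+b.shape[0],720,3),np.uint8); o[:240]=a; o[240:,:b.shape[1]]=b; cv2.imwrite("pics/c1.png",o)
E
```

```text
large [0.50468839 0.24136349 0.09      ] [0.44254834 0.27954482 0.107     ] 2.5906231905288166
middle [ 0.5228629 -0.0087223  0.084    ] [0.48316392 0.03714517 0.101     ] 2.284228924634889
small [ 0.53340797 -0.24998289  0.078     ] [ 0.47029148 -0.25515916  0.095     ] -3.0597643788403746
```

View pics/c1.png

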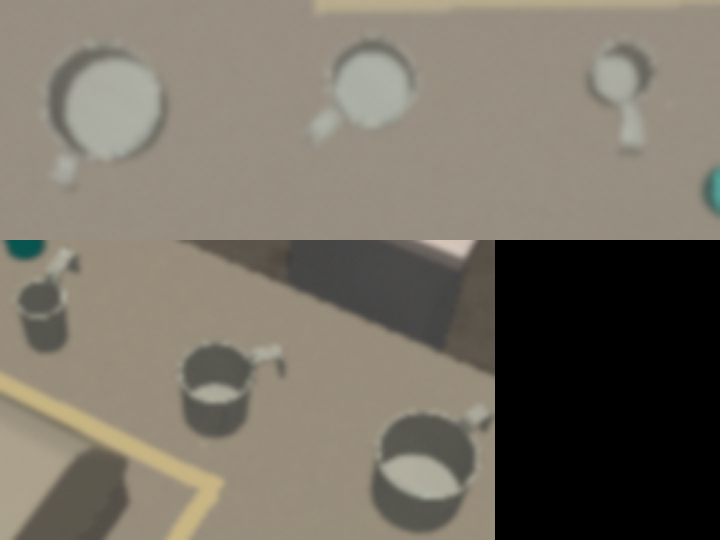

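```bash
cat >> h.py <<'E'
def move(s,tgt_grip,yaw,flip=0):
    """tool-frame turn(deg)/shift to put grasp point at tgt_grip, tool down, jaw axis z tangential to handle yaw"""
    T=R.from_quat(s["tcp_rot"]); yv=np.array([0,0,-1.]); zv=np.array([-np.sin(yaw),np.cos(yaw),0])
    c=[]
    for sg in(1,-1):
        z=zv*sg; G=R.from_matrix(np.c_[np.cross(yv,z),yv,z]); c.append((T.inv()*G).as_rotvec(degrees=True))
    c.sort(key=np.linalg.norm); tv=c[flip]
    p=np.array(tgt_grip)+[0,0,-.019]
    return np.round(tv,1),np.round(T.inv().apply(p-s["tcp_pos"]),4)
def grip(n,x,y,yaw,z0=0):
    r=DIM[n][3]; return np.array([x+r*np.cos(yaw),y+r*np.sin(yaw),z0+DIM[n][2]-.005])
E
python3 - <<'E'
from station import robot
from h import *
mt=robot.camera_model("top"); ms=robot.camera_model("scene")
f=lambda x,y:((x+.5)/4-.5+170,(y+.5)/4-.5+180)
L=[]
for n,uv,h,hz in(("large",(105,101),(63,184),.107),("middle",(372,83.5),(317,136),.101),("small",(620,74),(632,150),.095)):
    c=ray(mt,*f(*uv),DIM[n][2]); e=ray(mt,*f(*h),hz-.01); yaw=np.arctan2(*(e-c)[1::-1])
    print(n,c.round(4),np.hypot(*(e-c)[:2]).round(4),np.degrees(yaw).round(1)); L+=model(n,c[0],c[1],yaw)
    print(move(robot.observe(),grip(n,c[0],c[1],yaw)+[0,0,.08],yaw),move(robot.observe(),grip(n,c[0],c[1],yaw),yaw,1)[0])
print("axes",R.from_quat(robot.observe()["tcp_rot"]).as_matrix().round(2))
t=cv2.imread("pics/top0.png"); s=cv2.imread("pics/scene0.png")
a=draw(t,mt,L,(170,180,350,240),4); b=draw(s,ms,L,(185,140,350,240),3)
o=np.zeros((a.shape[0]+b.shape[0],720,3),np.uint8); o[:240]=a; o[240:,:b.shape[1]]=b; cv2.imwrite("pics/c2.png",o)
E
```

```text
large [0.5129 0.2458 0.09  ] 0.0883 154.6
(array([ 0.1, 44.8,  0. ]), array([-0.503 ,  0.0931, -0.6973])) [ 0.000e+00 -1.352e+02 -1.000e-01]
middle [ 0.5287 -0.0112  0.084 ] 0.0734 133.9
(array([ 0.1, 65.6,  0. ]), array([-0.4615,  0.0988, -0.4605])) [ 0.000e+00 -1.144e+02 -1.000e-01]
small [ 0.5368 -0.2506  0.078 ] 0.0744 -173.6
(array([ 0.1, 13. , -0. ]), array([-0.3484,  0.1043, -0.1764])) [-0.00e+00 -1.67e+02 -1.00e-01]
axes [[-0.94 -0.    0.33]
 [-0.33  0.   -0.94]
 [-0.   -1.   -0.  ]]
```

View pics/c2.png

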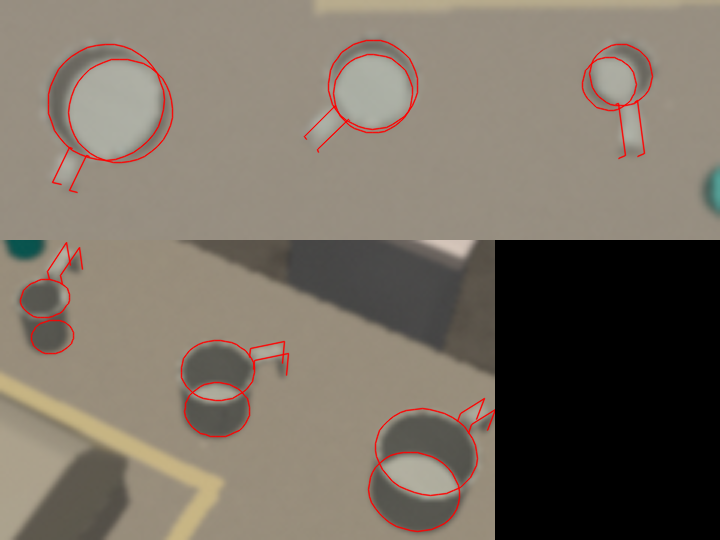

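```bash
python3 -m handwheel '[[[0,-10,0,-0.046,0,-0.046,0.3],[0,-20,0,-0.092,0,-0.092,0.3],[0,-30,0,-0.138,0,-0.138,0.3],[0,-40,0,-0.184,0,-0.184,0.3],[0,-50,0,-0.23,0,-0.23,0.3]]]' 60
cat > go.py <<'E'
import sys; from station import robot; from h import *
n,x,y,yaw,dz=sys.argv[1],*map(float,sys.argv[2:6]); s=robot.observe(); yw=np.radians(yaw)
print(*move(s,grip(n,x,y,yw)+[0,0,dz],yw),"other",move(s,[0,0,0],yw,1)[0],"t",s["t"],"tcp",s["tcp_pos"].round(4),"q",s["joint_positions"].round(2),"F",s["contact_force"].round(1),"w",round(s["width"],4))
E
python3 go.py middle .5287 -.0112 133.9 .08
```

```text
t: 0.72
tcp_pos: [0.3267, -0.2582, 0.2385]
tcp_rot: [-0.404, 0.58, -0.58, 0.404]
contact_force: [0.8, -0.5, -0.1]
width: 0.0617
[ -0.  -64.1  -0. ] [-0.3365  0.0986  0.0321] other [  0.  115.9  -0. ] t 0.725 tcp [ 0.3267 -0.2582  0.2385] q [-0.96 -0.2   1.98  0.    1.36 -0.6 ] F [ 0.8 -0.5 -0.1] w 0.0617
```

```bash
python3 -m handwheel '[[[0,-10.5,0,-0.06,0,0.006,0.3],[0,-21,0,-0.12,0,0.012,0.3],[0,-31.5,0,-0.18,0,0.018,0.3],[0,-42,0,-0.24,0,0.024,0.3],[0,-52.5,0,-0.3,0,0.03,0.3]]]' 
python3 go.py middle .5287 -.0112 133.9 .08
```

```text
t: 1.35
tcp_pos: [0.4601, 0.0123, 0.2387]
tcp_rot: [0.619, -0.341, 0.341, -0.619]
contact_force: [1.0, -1.7, 0.4]
width: 0.0615
[ -0.  -11.6   0. ] [-0.0219  0.0987  0.0293] other [ -0.  168.4  -0. ] t 1.35 tcp [0.4601 0.0123 0.2387] q [-0.23 -0.08  1.88 -0.    1.34 -0.8 ] F [ 1.  -1.7  0.4] w 0.0615
```

```bash
python3 -m handwheel '[[[0,-6,0,-0.011,0,0.015,0.3],[0,-11.6,0,-0.0219,0,0.0293,0.3],[0,-11.6,0,-0.0219,0.02,0.0293,0.3],[0,-11.6,0,-0.0219,0.02,0.0293,0.3],[0,-11.6,0,-0.0219,0.02,0.0293,0.3]]]' 
python3 go.py middle .5287 -.0112 133.9 .08
python3 - <<'E'
from station import robot
from h import *
m=robot.camera_model("wrist"); im=robot.read_camera("wrist")
L=model("middle",.5287,-.0112,np.radians(133.9))
cv2.imwrite("pics/w1.png",draw(im,m,L,(0,0,512,384),1.5)) if 0 else cv2.imwrite("pics/w1.png",cv2.resize(draw(im,m,L,(0,0,512,384),1),None,fx=1.4,fy=1.4))
E
```

```text
t: 1.98
tcp_pos: [0.4729, 0.0442, 0.219]
tcp_rot: [0.65, -0.279, 0.279, -0.65]
contact_force: [-0.5, 0.3, 0.8]
width: 0.0616
[ 0.  -0.4 -0. ] [-0.0014  0.079   0.0018] other [  0.  179.6   0. ] t 1.975 tcp [0.4729 0.0442 0.219 ] q [-0.16 -0.03  1.87 -0.    1.3  -0.92] F [-0.5  0.3  0.8] w 0.0616
```

View pics/w1.png

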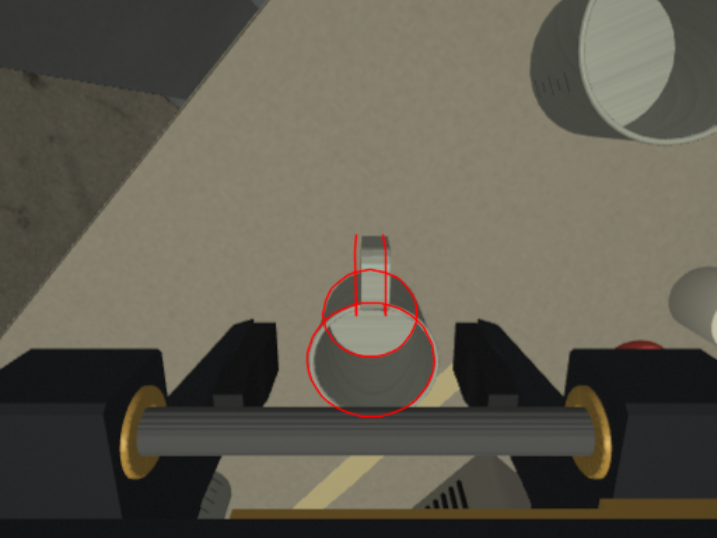

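```bash
python3 go.py middle .5298 -.0102 132.3 0
```

```text
[-0.   1.2  0. ] [-0.0017  0.1593  0.0053] other [   0.  -178.8    0. ] t 2.025 tcp [0.4732 0.0441 0.2193] q [-0.16 -0.03  1.87 -0.    1.3  -0.92] F [-0.3  0.4 -0.5] w 0.0614
```

```bash
python3 -m handwheel '[[[0,1.2,0,-0.0017,0.04,0.0053,0.3],[0,1.2,0,-0.0017,0.08,0.0053,0.3],[0,1.2,0,-0.0017,0.12,0.0053,0.3],[0,1.2,0,-0.0017,0.15,0.0053,0.3],[0,1.2,0,-0.0017,0.159,0.0053,0.3]]]' 
python3 -m handwheel '[[[0,0,0,0,0,0,1],[0,0,0,0,0,0,1],[0,0,0,0,0,0,1],[0,0,0,0,0,0,1],[0,0,0,0,0,0,1]]]' 60
python3 go.py middle .5298 -.0102 132.3 0
```

```text
t: 2.65
tcp_pos: [0.4747, 0.0491, 0.0586]
tcp_rot: [0.647, -0.287, 0.285, -0.647]
contact_force: [0.3, -0.0, 0.1]
width: 0.0617
t: 3.28
tcp_pos: [0.4758, 0.0493, 0.0601]
tcp_rot: [-0.647, 0.285, -0.286, 0.647]
contact_force: [1.0, 0.7, 1.9]
width: 0.0166
[-0.   0.1  0. ] [ 0.0003  0.0001 -0.0001] other [   0.  -179.9    0. ] t 3.275 tcp [0.4758 0.0493 0.0601] q [-0.15  0.22  1.97  0.    0.95 -0.89] F [1.  0.7 1.9] w 0.0166
```

```bash
python3 -m handwheel '[[[0,0,0,0,-0.003,0,1],[0,0,0,0,-0.01,0,1],[0,0,0,0,-0.02,0,1],[0,0,0,0,-0.035,0,1],[0,0,0,0,-0.05,0,1]]]' 60
python3 - <<'E'
from station import robot
from h import *
m=robot.camera_model("wrist"); im=robot.read_camera("wrist"); s=robot.observe()
print(s["contact_force"],s["wrist_torque"],s["width"])
L=model("middle",.5298,-.0102,np.radians(132.3),s["tcp_pos"][2]-.060)
a=draw(im,m,L,(0,0,512,384),1)
m=robot.camera_model("scene"); im=robot.read_camera("scene"); b=draw(im,m,L,(230,140,380,260),2)
o=np.zeros((384,812,3),np.uint8)[:,:800]; o[:,:512]=a; o[:240,512:]=b[:,:288]; cv2.imwrite("pics/w2.png",o)
E
```

```text
t: 3.9
tcp_pos: [0.4758, 0.0492, 0.1111]
tcp_rot: [-0.647, 0.285, -0.286, 0.647]
contact_force: [-0.1, -0.2, -2.0]
width: 0.0165
[-0.15191013  0.54459558  0.03271295] [ 0.11057894 -0.15593403  0.00252077] 0.016479963846428962
```

View pics/w2.png

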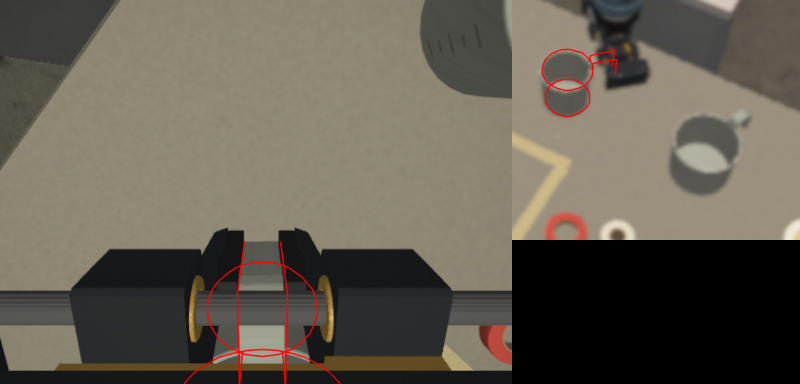

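```bash
python3 -m handwheel '[[[0,0,0,0,-0.02,0,1],[0,0,0,0,-0.045,0,1],[0,0,0,0,-0.07,0,1],[0,0,0,0,-0.085,0,1],[0,0,0,0,-0.09,0,1]]]' 60
python3 go.py middle .5129 .2475 90 .14
```

```text
t: 4.62
tcp_pos: [0.4759, 0.0492, 0.2004]
tcp_rot: [-0.647, 0.285, -0.286, 0.647]
contact_force: [-0.3, 0.6, -2.8]
width: 0.017
[-0.1 42.4  0. ] [-0.1807  0.0004  0.2149] other [ 0.000e+00 -1.376e+02  1.000e-01] t 4.625 tcp [0.4759 0.0492 0.2004] q [-0.15  0.    1.88  0.    1.26 -0.89] F [-0.3  0.6 -2.8] w 0.017
```

Moving smoothly in two calls.

```bash
python3 -m handwheel '[[[0,2,0,-0.01,0,0.012,1],[0,7,0,-0.03,0,0.036,1],[0,14,0,-0.06,0,0.071,1],[0,21,0,-0.09,0,0.107,1],[0,27,0,-0.115,0,0.137,1]]]' 60
python3 go.py middle .5129 .2475 90 .14
```

```text
t: 5.25
tcp_pos: [0.4988, 0.2281, 0.1986]
tcp_rot: [0.562, -0.43, 0.429, -0.561]
contact_force: [1.2, 0.6, -1.3]
width: 0.0165
[ 0.1 15.2 -0. ] [-0.0922 -0.0015  0.0396] other [-0.000e+00 -1.648e+02 -1.000e-01] t 5.25 tcp [0.4988 0.2281 0.1986] q [ 0.21  0.16  1.71  0.    1.27 -0.05] F [ 1.2  0.6 -1.3] w 0.0165
```

```bash
python3 -m handwheel '[[[0,5,0,-0.03,0,0.013,1],[0,10,0,-0.06,0,0.026,1],[0,14,0,-0.083,0,0.036,1],[0,15.2,0,-0.0922,0,0.0396,1],[0,15.2,0,-0.0922,0,0.0396,1]]]' 60
python3 go.py middle .5129 .2475 90 .14
python3 - <<'E'
from station import robot
from h import *
L=model("middle",.5129,.2475,np.radians(90),.139); K=model("large",.5129,.2475,np.radians(154.6))
o=np.zeros((560,800,3),np.uint8)
m=robot.camera_model("scene"); im=robot.read_camera("scene"); b=draw(im,m,K,(280,160,380,260),4); b=draw(b,{**m,**{k:m[k]*4 for k in("fx","fy")},"cx":(m["cx"]-280+.5)*4-.5,"cy":(m["cy"]-160+.5)*4-.5},L,(0,0,400,400),1,(0,255,0)); o[:400,:400]=b
m=robot.camera_model("top"); im=robot.read_camera("top"); b=draw(im,m,K,(150,160,250,260),4); b=draw(b,{**m,**{k:m[k]*4 for k in("fx","fy")},"cx":(m["cx"]-150+.5)*4-.5,"cy":(m["cy"]-160+.5)*4-.5},L,(0,0,400,400),1,(0,255,0)); o[:400,400:]=b
cv2.imwrite("pics/p1.png",o[:400])
E
```

```text
t: 5.88
tcp_pos: [0.5126, 0.3259, 0.1988]
tcp_rot: [0.502, -0.499, 0.499, -0.501]
contact_force: [-0.3, -0.4, -2.4]
width: 0.0169
[0.1 0.3 0. ] [-0.0016 -0.0012  0.0003] other [ 1.000e-01 -1.797e+02 -1.000e-01] t 5.875 tcp [0.5126 0.3259 0.1988] q [ 0.37  0.29  1.56 -0.    1.29  0.37] F [-0.3 -0.4 -2.4] w 0.0169
```

View pics/p1.png

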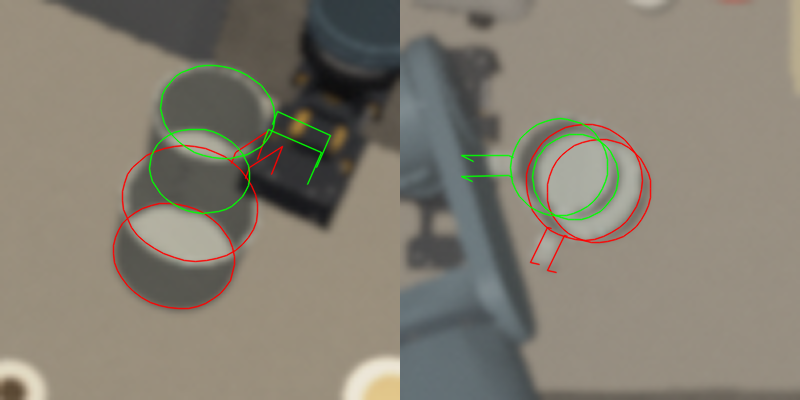

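```bash
python3 go.py middle .5129 .2525 90 .098
```

```text
[0.  0.2 0. ] [-0.0074  0.0413  0.0001] other [ 1.000e-01 -1.798e+02 -1.000e-01] t 5.975 tcp [0.5129 0.3251 0.1993] q [ 0.37  0.29  1.56 -0.    1.3   0.37] F [-0.1  0.9 -2.4] w 0.0165
```

```bash
python3 -m handwheel '[[[0,0,0,-0.003,0.01,0,1],[0,0,0,-0.006,0.02,0,1],[0,0,0,-0.007,0.03,0,1],[0,0,0,-0.007,0.04,0,1],[0,0,0,-0.007,0.041,0,1]]]' 60
python3 go.py middle .5129 .2525 90 .098
python3 - <<'E'
from station import robot
from h import *
o=np.zeros((480,800,3),np.uint8)
m=robot.camera_model("scene"); im=robot.read_camera("scene"); o[:,:400]=draw(im,m,model("large",.5129,.2495,np.radians(154.6))[:1],(285,170,352,250),6)[:480,:400]
m=robot.camera_model("top"); im=robot.read_camera("top"); o[:,400:]=draw(im,m,model("large",.5129,.2495,np.radians(154.6))[:1],(163,170,230,250),6)[:480,:400]
cv2.imwrite("pics/p2.png",cv2.convertScaleAbs(o,alpha=1.4,beta=-60))
E
```

```text
t: 6.6
tcp_pos: [0.5123, 0.3326, 0.1573]
tcp_rot: [0.501, -0.5, 0.499, -0.5]
contact_force: [-0.4, -0.4, -2.1]
width: 0.0163
[0.1 0.2 0.1] [ 0.0001 -0.0007  0.0006] other [ 1.000e-01 -1.798e+02 -2.000e-01] t 6.6 tcp [0.5123 0.3326 0.1573] q [ 0.38  0.34  1.58 -0.    1.22  0.38] F [-0.4 -0.4 -2.1] w 0.0163
```

View pics/p2.png

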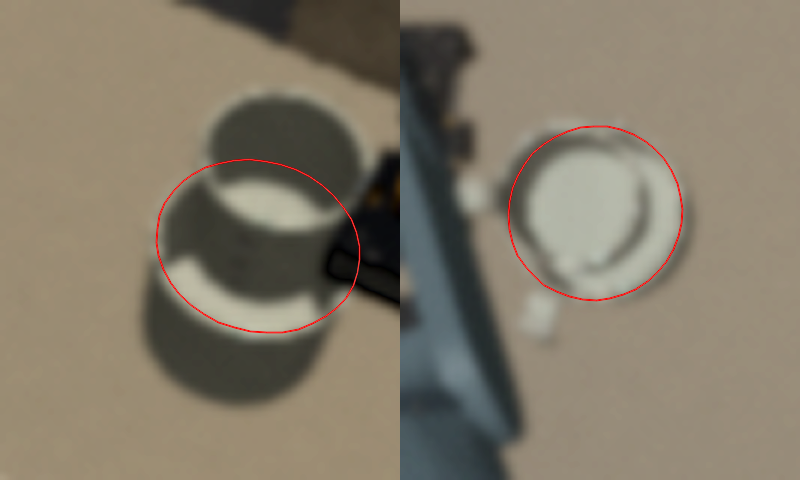

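Run:
```python
from station import robot
from h import *
for n,b,off in(("scene",(285,170),0),("top",(163,170),400)):
    m=robot.camera_model(n)
    for y in(.2475,.2525):
        for i in(0,1):
            p=(proj(m,model("middle",.5129,y,0,.098)[i])+.5-b)*6; print(n,y,"rim foot".split()[i],p.min(0).round()+[off,0],p.max(0).round()+[off,0])
```

```text
scene 0.2475 rim [199.  83.] [365. 221.]
scene 0.2475 foot [184. 174.] [329. 298.]
scene 0.2525 rim [208.  87.] [374. 225.]
scene 0.2525 foot [192. 178.] [338. 302.]
top 0.2475 rim [501. 127.] [643. 268.]
top 0.2475 foot [533. 149.] [658. 274.]
top 0.2525 rim [493. 127.] [635. 268.]
top 0.2525 foot [525. 149.] [650. 274.]
```

```bash
python3 -m handwheel '[[[0,0,0,0.003,0.01,0,1],[0,0,0,0.003,0.025,0,1],[0,0,0,0.003,0.045,0,1],[0,0,0,0.003,0.065,0,1],[0,0,0,0.003,0.08,0,1]]]' 60
python3 -m handwheel '[[[0,0,0,0,0.004,0,1],[0,0,0,0,0.008,0,1],[0,0,0,0,0.011,0,1],[0,0,0,0,0.013,0,1],[0,0,0,0,0.014,0,1]]]' 60
python3 go.py middle .5129 .2495 90 .003
```

```text
t: 7.32
tcp_pos: [0.5122, 0.3296, 0.0765]
tcp_rot: [0.501, -0.5, 0.499, -0.5]
contact_force: [0.1, -1.2, -2.5]
width: 0.0166
t: 7.95
tcp_pos: [0.5133, 0.3301, 0.0651]
tcp_rot: [-0.5, 0.499, -0.499, 0.501]
contact_force: [-0.3, 1.2, -0.6]
width: 0.0165
[-0.   0.2 -0. ] [ 0.0006  0.0021 -0.0004] other [-0.000e+00 -1.798e+02  1.000e-01] t 7.95 tcp [0.5133 0.3301 0.0651] q [0.38 0.46 1.63 0.   1.05 0.37] F [-0.3  1.2 -0.6] w 0.0165
```

```bash
python3 -m handwheel '[[[0,0,0,0,0.001,0,1],[0,0,0,0,0.001,0,1],[0,0,0,0,0.002,0,1],[0,0,0,0,0.002,0,1],[0,0,0,0,0.002,0,1]]]' 60
python3 go.py middle .5129 .2495 90 .003
```

```text
t: 8.57
tcp_pos: [0.5135, 0.3303, 0.0632]
tcp_rot: [-0.5, 0.499, -0.499, 0.501]
contact_force: [0.8, 2.5, 2.6]
width: 0.0165
[-0.1  0.2 -0. ] [ 0.0008  0.0002 -0.0007] other [-1.000e-01 -1.798e+02  1.000e-01] t 8.575 tcp [0.5135 0.3303 0.0632] q [0.38 0.46 1.63 0.   1.05 0.37] F [0.8 2.5 2.6] w 0.0165
```

```bash
python3 -m handwheel '[[[0,0,0,0,0,0,0.8],[0,0,0,0,0,0,0.75],[0,0,0,0,0,0,0.7],[0,0,0,0,0,0,0.65],[0,0,0,0,0,0,0.6]]]'
python3 -m handwheel '[[[0,0,0,0,-0.01,0,0.6],[0,0,0,0,-0.04,0,0.6],[0,0,0,0,-0.08,0,0.6],[0,0,0,0,-0.13,0,0.6],[0,0,0,0,-0.15,0,0.6]]]'
python3 go.py small .5368 -.2506 -173.6 .14
```

```text
t: 9.2
tcp_pos: [0.5129, 0.3298, 0.0625]
tcp_rot: [0.501, -0.499, 0.499, -0.501]
contact_force: [-0.7, -0.4, -0.4]
width: 0.035
t: 9.82
tcp_pos: [0.5146, 0.3306, 0.2171]
tcp_rot: [-0.499, 0.498, -0.5, 0.503]
contact_force: [0.2, 0.2, 1.0]
width: 0.0353
[-0.2 83.8 -0.3] [ 0.5896  0.0214 -0.0552] other [ -0.4 -96.2   0.2] t 9.825 tcp [0.5146 0.3306 0.2171] q [0.38 0.28 1.54 0.   1.32 0.37] F [0.2 0.2 1. ] w 0.0353
```

```bash
python3 -m handwheel '[[[0,8,0,0.06,0,-0.006,0.4],[0,16,0,0.12,0,-0.012,0.4],[0,26,0,0.18,0,-0.018,0.4],[0,36,0,0.24,0,-0.024,0.4],[0,46,0,0.3,0,-0.03,0.4]]]'
python3 go.py small .5368 -.2506 -173.6 .14
```

```text
t: 10.45
tcp_pos: [0.4831, 0.0282, 0.2123]
tcp_rot: [-0.264, 0.656, -0.656, 0.264]
contact_force: [0.5, 0.1, 0.1]
width: 0.0526
[ 0.  37.5  0. ] [0.2147 0.0183 0.192 ] other [   0.  -142.5   -0. ] t 10.45 tcp [0.4831 0.0282 0.2123] q [-0.19  0.    1.86 -0.    1.28  0.62] F [0.5 0.1 0.1] w 0.0526
```

```bash
python3 -m handwheel '[[[0,9,0,0.045,0,0.04,0.4],[0,18,0,0.09,0,0.08,0.4],[0,27,0,0.135,0,0.12,0.4],[0,36,0,0.175,0,0.157,0.4],[0,37.5,0,0.2147,0,0.192,0.4]]]'
python3 -m handwheel '[[[0,0,0,0,0,0,0.4],[0,0,0,0,0,0,0.4],[0,0,0,0,0,0,0.4],[0,0,0,0,0,0,0.4],[0,0,0,0,0,0,0.4]]]'
python3 go.py small .5368 -.2506 -173.6 .14
python3 - <<'E'
from station import robot
from h import *
m=robot.camera_model("wrist"); im=robot.read_camera("wrist")
a=draw(im,m,model("small",.5368,-.2506,np.radians(-173.6)),(100,60,420,300),1.5 and 2)[:,:]
m=robot.camera_model("top"); im=robot.read_camera("top")
b=draw(im,m,model("middle",.5129,.2495,np.radians(90),.003)[:1],(163,180,230,250),5)
np.save("wm.npy",robot.camera_model("wrist"),allow_pickle=True)
a=cv2.resize(a,(440,330)); o=np.zeros((350,775,3),np.uint8); o[:330,:440]=a; o[:,440:]=b
cv2.imwrite("pics/w3.png",o)
E
```

```text
t: 11.08
tcp_pos: [0.463, -0.2592, 0.2122]
tcp_rot: [-0.04, 0.706, -0.706, 0.04]
contact_force: [0.3, 0.1, 0.3]
width: 0.0529
t: 11.7
tcp_pos: [0.464, -0.2567, 0.2128]
tcp_rot: [0.042, -0.706, 0.706, -0.042]
contact_force: [-0.7, -0.3, -0.2]
width: 0.0532
[-0.   0.3 -0. ] [0.003  0.0188 0.002 ] other [  -0.  -179.7    0. ] t 11.7 tcp [ 0.464  -0.2567  0.2128] q [-0.73  0.11  1.75  0.    1.29  0.72] F [-0.7 -0.3 -0.2] w 0.0532
```

View pics/w3.png

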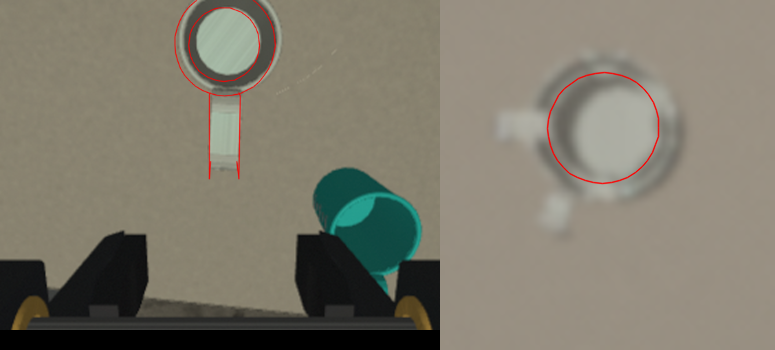

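```bash
python3 go.py small .5388 -.2531 -175.5 0
python3 - <<'E'
from station import robot
from h import *
Rm,t=cam(robot.camera_model("wrist")); print(-Rm.T@t, ray(robot.camera_model("top"),355,228,.078))
E
```

```text
[-0.   2.2 -0. ] [0.0011 0.1588 0.0019] other [  -0.  -177.8    0. ] t 11.8 tcp [ 0.4639 -0.2571  0.2128] q [-0.73  0.11  1.75  0.    1.29  0.72] F [-0.2 -0.1 -0.2] w 0.053
[ 0.53597388 -0.2489529   0.35910244] [ 0.42115859 -0.3629624   0.078     ]
```

```bash
python3 -m handwheel '[[[0,2.2,0,0.001,0.04,0.002,0.4],[0,2.2,0,0.001,0.08,0.002,0.4],[0,2.2,0,0.001,0.12,0.002,0.4],[0,2.2,0,0.001,0.15,0.002,0.4],[0,2.2,0,0.001,0.159,0.002,0.4]]]' 
python3 -m handwheel '[[[0,0,0,0,0,0,1],[0,0,0,0,0,0,1],[0,0,0,0,0,0,1],[0,0,0,0,0,0,1],[0,0,0,0,0,0,1]]]' 60
python3 -m handwheel '[[[0,0,0,0,-0.003,0,1],[0,0,0,0,-0.01,0,1],[0,0,0,0,-0.025,0,1],[0,0,0,0,-0.05,0,1],[0,0,0,0,-0.08,0,1]]]' 60
python3 -m handwheel '[[[0,0,0,0,-0.03,0,1],[0,0,0,0,-0.05,0,1],[0,0,0,0,-0.06,0,1],[0,0,0,0,-0.06,0,1],[0,0,0,0,-0.06,0,1]]]' 60
python3 go.py small .5129 .2495 -140 .14
```

```text
t: 12.42
tcp_pos: [0.4618, -0.2585, 0.0518]
tcp_rot: [-0.029, 0.707, -0.706, 0.027]
contact_force: [0.4, 0.5, -0.2]
width: 0.0528
t: 13.05
tcp_pos: [0.4632, -0.26, 0.0544]
tcp_rot: [0.027, -0.706, 0.707, -0.028]
contact_force: [-2.0, -0.5, 4.8]
width: 0.0166
t: 13.68
tcp_pos: [0.4627, -0.2594, 0.1349]
tcp_rot: [-0.028, 0.707, -0.706, 0.027]
contact_force: [0.3, -0.3, -1.2]
width: 0.0164
t: 14.3
tcp_pos: [0.4625, -0.2591, 0.1928]
tcp_rot: [-0.028, 0.707, -0.706, 0.027]
contact_force: [0.5, -0.1, -1.1]
width: 0.0165
[  0.1 -35.5   0. ] [-0.0281 -0.0007 -0.459 ] other [-1.000e-01  1.445e+02  1.000e-01] t 14.3 tcp [ 0.4625 -0.2591  0.1928] q [-0.73  0.13  1.76  0.    1.25  0.76] F [ 0.5 -0.1 -1.1] w 0.0165
```

```bash
python3 -m handwheel '[[[0,-2,0,-0.001,0,-0.02,1],[0,-6,0,-0.004,0,-0.065,1],[0,-10,0,-0.007,0,-0.115,1],[0,-14,0,-0.01,0,-0.17,1],[0,-18,0,-0.014,0,-0.225,1]]]' 60
python3 go.py small .5129 .2495 -140 .14
```

```text
t: 14.92
tcp_pos: [0.4582, -0.0314, 0.1931]
tcp_rot: [-0.139, 0.694, -0.693, 0.139]
contact_force: [0.8, -0.1, -1.1]
width: 0.0165
[  0.1 -17.3   0. ] [-0.0862 -0.0007 -0.2154] other [-0.000e+00  1.627e+02  1.000e-01] t 14.925 tcp [ 0.4582 -0.0314  0.1931] q [-0.33 -0.03  1.93  0.    1.24  0.85] F [ 0.8 -0.1 -1.1] w 0.0165
```

```bash
python3 -m handwheel '[[[0,-4,0,-0.02,0,-0.05,1],[0,-8,0,-0.04,0,-0.1,1],[0,-12,0,-0.06,0,-0.15,1],[0,-16,0,-0.078,0,-0.195,1],[0,-17.3,0,-0.0862,0,-0.2154,1]]]' 60
python3 -m handwheel '[[[0,0,0,0,0.01,0,1],[0,0,0,0,0.02,0,1],[0,0,0,0,0.03,0,1],[0,0,0,0,0.032,0,1],[0,0,0,0,0.032,0,1]]]' 60
python3 go.py small .5129 .2495 -140 .108
python3 - <<'E'
from station import robot
from h import *
o=np.zeros((480,800,3),np.uint8)
def P(n,b,w):
    m=robot.camera_model(n); im=robot.read_camera(n)
    a=draw(im,m,model("middle",.5129,.2495,np.pi/2,.003)[:1],b,6)
    M={**m,"fx":m["fx"]*6,"fy":m["fy"]*6,"cx":(m["cx"]-b[0]+.5)*6-.5,"cy":(m["cy"]-b[1]+.5)*6-.5}
    return draw(a,M,model("small",.5129,.2495,np.radians(-140),.107)[:2],(0,0,a.shape[1],a.shape[0]),1,(0,255,0))[:480,:400]
o[:,:400]=P("scene",(285,170,352,250),0); o[:,400:]=P("top",(163,170,230,250),0)
cv2.imwrite("pics/p3.png",cv2.convertScaleAbs(o,alpha=1.4,beta=-60))
E
```

```text
t: 15.55
tcp_pos: [0.4547, 0.201, 0.193]
tcp_rot: [-0.243, 0.665, -0.664, 0.242]
contact_force: [0.9, -0.2, 0.1]
width: 0.0164
t: 16.18
tcp_pos: [0.4568, 0.1973, 0.1615]
tcp_rot: [-0.24, 0.665, -0.665, 0.24]
contact_force: [1.3, 0.5, -1.6]
width: 0.0167
[ 0.  -0.3  0. ] [-0.0005 -0.0005 -0.0039] other [ -0.  179.7   0. ] t 16.175 tcp [0.4568 0.1973 0.1615] q [ 0.17  0.09  1.87 -0.    1.18  1.05] F [ 1.3  0.5 -1.6] w 0.0167
```

View pics/p3.png

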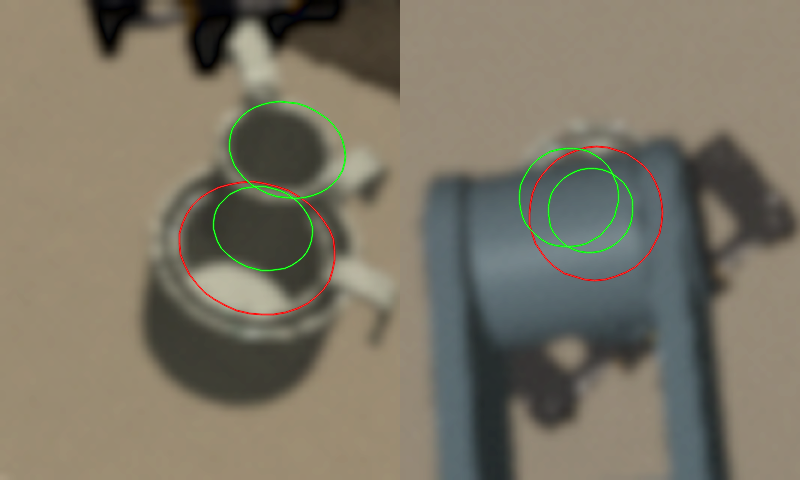

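Run:
```python
from station import robot
from h import *
m=robot.camera_model("scene"); f=lambda x,y:proj(m,[[x,y,.185]])[0]*6
J=np.c_[(f(.52,.25)-f(.51,.25))/.01,(f(.51,.26)-f(.51,.25))/.01]
d=np.linalg.solve(J,[11,0]); print(J,d)
s=robot.observe(); print(R.from_quat(s["tcp_rot"]).inv().apply([*d,0]), move(s,grip("small",.5129,.2495,np.radians(-140))+[*d,.108] if 0 else grip("small",.5129,.2495,np.radians(-140))+[0,0,.108],np.radians(-140)))
```

```text
[[-769.93667294 1782.65892126]
 [1393.88680714  798.82224906]] [-0.00283465  0.00494626]
[-9.81681433e-04 -8.57301881e-07 -5.61578641e-03] (array([-0. , -0.3, -0. ]), array([-0.0001,  0.    , -0.0039]))
```

```bash
python3 -m handwheel '[[[0,0,0,-0.001,0.003,-0.0056,1],[0,0,0,-0.001,0.015,-0.0056,1],[0,0,0,-0.001,0.035,-0.0056,1],[0,0,0,-0.001,0.06,-0.0056,1],[0,0,0,-0.001,0.085,-0.0056,1]]]' 60
python3 -m handwheel '[[[0,0,0,0,0.004,0,1],[0,0,0,0,0.008,0,1],[0,0,0,0,0.012,0,1],[0,0,0,0,0.014,0,1],[0,0,0,0,0.015,0,1]]]' 60
python3 go.py small .5129 .2495 -140 .006
```

```text
t: 16.9
tcp_pos: [0.4535, 0.2028, 0.0753]
tcp_rot: [-0.241, 0.665, -0.665, 0.241]
contact_force: [-0.1, 0.5, -3.0]
width: 0.0165
t: 17.52
tcp_pos: [0.4541, 0.2028, 0.062]
tcp_rot: [0.24, -0.665, 0.665, -0.241]
contact_force: [0.1, -0.0, -1.6]
width: 0.0168
[-0.  -0.2 -0. ] [0.001 0.002 0.002] other [ 1.000e-01  1.798e+02 -0.000e+00] t 17.525 tcp [0.4541 0.2028 0.062 ] q [0.18 0.25 1.93 0.   0.96 1.06] F [ 0.1 -0.  -1.6] w 0.0168
```

```bash
python3 -m handwheel '[[[0,0,0,0,0.001,0,1],[0,0,0,0,0.001,0,1],[0,0,0,0,0.002,0,1],[0,0,0,0,0.002,0,1],[0,0,0,0,0.002,0,1]]]' 60
python3 go.py small .5129 .2495 -140 .006
```

```text
t: 18.15
tcp_pos: [0.4539, 0.2026, 0.0603]
tcp_rot: [0.241, -0.665, 0.665, -0.241]
contact_force: [-3.6, -2.1, 6.7]
width: 0.0165
[-0.  -0.2  0. ] [0.0007 0.0003 0.002 ] other [ -0.  179.8  -0. ] t 18.15 tcp [0.4539 0.2026 0.0603] q [ 0.18  0.26  1.93 -0.    0.96  1.06] F [-3.6 -2.1  6.7] w 0.0165
```

Contact at the expected height (6 mm stack). Release and retreat.

```bash
python3 -m handwheel '[[[0,0,0,0,0,0,0.8],[0,0,0,0,0,0,0.75],[0,0,0,0,0,0,0.7],[0,0,0,0,0,0,0.65],[0,0,0,0,0,0,0.6]]]'
python3 -m handwheel '[[[0,0,0,0,-0.01,0,0.6],[0,0,0,0,-0.04,0,0.6],[0,0,0,0,-0.08,0,0.6],[0,0,0,0,-0.13,0,0.6],[0,0,0,0,-0.18,0,0.6]]]'
python3 -m handwheel '[[[0,0,0,0,0,0.05,0.6],[0,0,0,0,0,0.11,0.6],[0,0,0,0,0,0.17,0.6],[0,0,0,0,0,0.23,0.6],[0,0,0,0,0,0.29,0.6]]]'
python3 - <<'E'
from station import robot
from h import *
print(robot.observe()["tcp_pos"],robot.observe()["t"])
o=np.zeros((560,800,3),np.uint8)
def P(im,m,b,k):
    a=draw(im,m,[],b,k); M={**m,"fx":m["fx"]*k,"fy":m["fy"]*k,"cx":(m["cx"]-b[0]+.5)*k-.5,"cy":(m["cy"]-b[1]+.5)*k-.5}
    for n,y,z,c in(("large",154.6,0,(0,0,255)),("middle",90,.003,(0,255,0)),("small",-140,.006,(255,0,0))):
        a2=draw(a,M,model(n,.5129,.2495,np.radians(y),z)[::1][:1]+model(n,.5129,.2495,np.radians(y),z)[2:],(0,0,a.shape[1],a.shape[0]),1,c); a=a2
    return a
for n,b,x in(("scene",(290,170,357,240),0),("top",(163,170,230,240),400)):
    m=robot.camera_model(n); im=robot.read_camera(n); cv2.imwrite(f"pics/{n}9.png",im)
    o[:280,x:x+268]=draw(im,m,[],b,4); 
    o[280:,x:x+268]=P(im,m,b,4)
cv2.imwrite("pics/p4.png",o)
E
```

```text
t: 18.77
tcp_pos: [0.4539, 0.2028, 0.0596]
tcp_rot: [-0.241, 0.665, -0.665, 0.24]
contact_force: [-0.1, -0.5, -0.2]
width: 0.0351
t: 19.4
tcp_pos: [0.4536, 0.2027, 0.242]
tcp_rot: [0.24, -0.665, 0.665, -0.241]
contact_force: [0.9, 0.6, 0.5]
width: 0.0353
t: 20.02
tcp_pos: [0.6405, -0.0218, 0.2406]
tcp_rot: [0.24, -0.665, 0.665, -0.241]
contact_force: [0.5, 0.6, -0.7]
width: 0.0351
[ 0.64051052 -0.02175007  0.24062008] 20.025
```

View pics/p4.png

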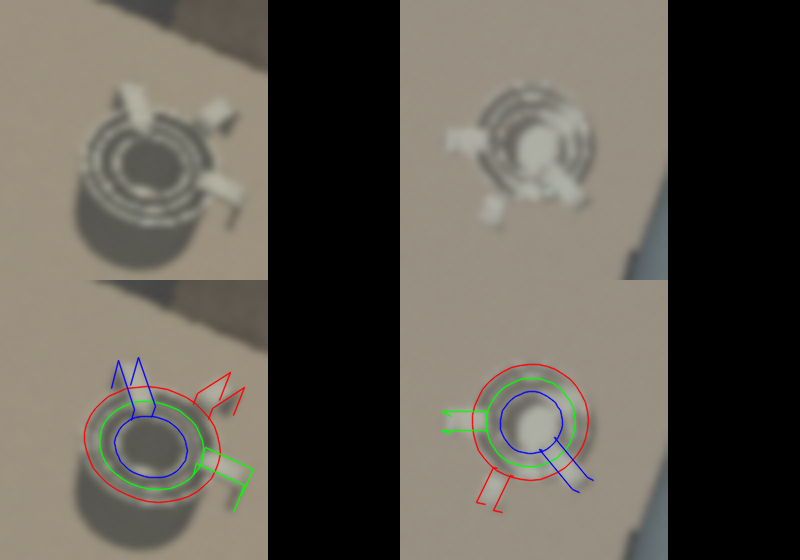

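```bash
python3 -m handwheel '[[[0,0,0,0.05,0,0,0.6],[0,0,0,0.1,0,0,0.6],[0,0,0,0.15,0,0,0.6],[0,0,0,0.18,0,0,0.6],[0,0,0,0.2,0,0,0.6]]]'
python3 - <<'E'
from station import robot
import cv2, numpy as np
print(robot.observe()["tcp_pos"],robot.observe()["contact_force"])
a=cv2.imread("pics/scene0.png"); b=robot.read_camera("scene"); d=cv2.absdiff(a,b).max(2)
o=np.hstack([b[60:384,:400],cv2.cvtColor(cv2.convertScaleAbs(d,alpha=3),8)[60:384,:400]]); cv2.imwrite("pics/f.png",o)
E
```

```text
t: 20.75
tcp_pos: [0.4846, -0.1482, 0.2404]
tcp_rot: [0.24, -0.665, 0.665, -0.241]
contact_force: [-0.3, -0.7, -0.7]
width: 0.035
[ 0.48459569 -0.14824     0.24037019] [-0.27088226 -0.70217332 -0.70473962]
```

View pics/f.png

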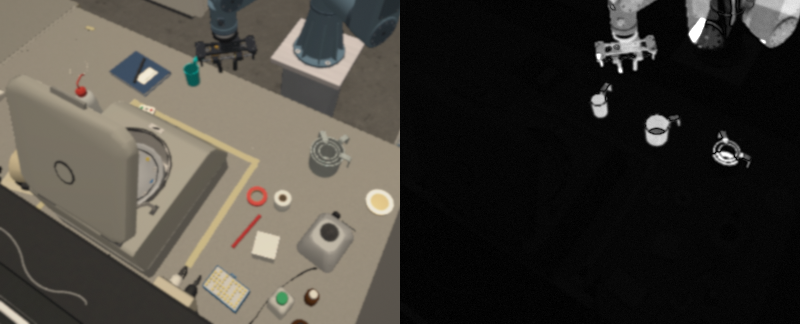

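The difference picture shows change only at the two moved beakers, the nest and the arm. The large beaker's outline, the bystanders and the turquoise look-alike are unchanged.

```bash
python3 -c "
from station import robot
print(robot.sign_off())"
```

```text
the job is handed in; nothing more can be done
None
```

The nest is made and handed in at about 21 s. The middle beaker went into the large one and the small one into the middle. I lowered each by its handle until the force reading showed contact, at the height expected for standing on the floor below, and only then let go.

**Last checks**
- **Nest:** the scene and top pictures show the three rims concentric and upright. The handles hang outside, roughly 65° or more apart.
- **Bystanders:** a before/after difference of the scene picture shows change only at the two moved beakers, the nest and the arm. The large beaker, film roll, dish, timer and turquoise look-alike are where they were.
- **Positions:** estimates from the top and scene cameras differed by about 3 to 6 mm. I corrected for this before lowering; the radial clearance is about 10 mm.
- **Retreat:** one move away took the hand towards the centrifuge, to x = 0.64. No contact force showed, and I moved it back before handing in.

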